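Hold the edging strip of a pantry mug stand against the sprung stop

ROBOT

A 7-joint arm with a two-finger parallel gripper is mounted at the origin on the work surface. World frame = base frame: x ahead of the robot, y to its left, z up, the work surface at z = 0. Lengths are in mm, angles in rad, forces in N, time in s.
With the tool pointing down it reaches from about 400 to 875 mm from the base axis. Payload 4.4 kg.
Tool frame: the origin (TCP) lies on the centre line of the jaws, within the pads' length; the fingertips stand 25 mm ahead of it and the grasp point (between the pads) lies 6 mm ahead of it; x points along the fingers, y is the direction in which the jaws open and shut, and the axes are right-handed (so a half turn about x gives the same grasp; the last joint's range is limited). The gripper opens to 85 mm and grips with 20 to 120 N. Pads are 22 mm wide; open, the fingers measure 114 mm over their backs; the gripper's body (76 mm by 85 mm) begins 54 mm behind the grasp point. The pads swing forward as they close: fully open they stand 13 mm farther back than shut.
Start: joints at [1.131, 0.628, 0.038, 1.517, -0.027, 0.996, -0.02], TCP at [237.378, -605.119, 256.313] pointing down, gripper open.
Joint ranges: [-3.06, 3.06], [-0.37, 2.12], [-1.25, 1.32], [0.18, 2.47], [-1.1, 4.24], [0.23, 1.98], [-2.94, 2.94]. Speed limits (rad/s): [2.57, 2.57, 3.14, 3.14, 3.14, 3.14, 3.14].

INTERFACE

Orientations are given as [roll, pitch, yaw] about the fixed x, y, z axes, in that order (R = Rz(yaw) Ry(pitch) Rx(roll)).
In Python, from cell import * gives the robot as it stands. The module is installed in compiled form; this text tells all that it offers.
- The arm moves only by the tool jog_arm, never from a script. Its argument "series" is a list of rows, each a list of 3 entries, a list of its own where there are three numbers: the turn, a rotation vector about the tool's x, y, z in degrees, then the shift along the tool's x, y, z in mm, then the gripper's target within -1 to 1 (shut at 1, half-way at 0, fully open at -1). In form: [[[rx, ry, rz], [dx, dy, dz], hand], ...]. A call has 1 to 8 rows; each row shifts and turns the commanded pose from where the row before left it, along the tool's axes as they then stand; what a row does not reach is not made up. A row lasts 1/8 s, in which the tool goes at most 62.5 mm and 10.7 degrees, less where a joint would pass 70% of its speed; a pose out of reach is approached as far as the arm can. A call is refused whole if a number of a shift passes 62.5 or a number of a turn 10.7, either way. A call with a gripper value outside its range is refused whole. The fingers move at their own pace and stop on an object; the grip force is fixed at half the most. Time passes only in rows, so rows that do not move let the fingers close. It gives the time, the measured TCP pose, the force and the opening at its end, in the units of the state.
- read_state(): the state, without advancing time (a new reading comes with each control period).
- get_image(name): name is "side" or "top"; returns a dict with "img" (420x560x3 uint8, red, green, blue), "range_z" (420x560 float32, mm along the optical axis (not along the pixel's ray), 0 where there is no reading), "fovy" (degrees; the focal length in pixels is half the picture's height over the tangent of half this angle, whatever the lens; pixels are square), "cx", "cy" (the principal point, pixels), "k1" (the pictures are not rectified: a ray, as slopes to the right and down, at radius r is drawn at 1 + k1 r^2 times it, then the intrinsics apply), "cam_to_world" (4x4, takes a point from camera to world coordinates). Camera axes: x right, y up, looking along -z (the intrinsics and any distortion apply to the point x, -y, -z); pixel columns grow to the right and rows downward; lengths in mm; the calibration is good to about 2 mm. A picture is of the moment at which its call begins.
- finish_job(): hands the job in, once; it reports no verdict.
The state is a dict: "clock": time; "qpos": joint angles; "qd": joint speeds; "tau": joint torques, N m; "eef_pos": TCP position; "tool_rot": TCP orientation; "force": force on the tool from outside, world axes, zero at the start; "torque": the same for the moment, N m; "width": finger opening in mm.
Only numpy, scipy, OpenCV 4.12 (cv2) and the standard library are available. Lean on these libraries where they do the work, as an engineer would, in place of code of your own. Each camera call takes 0.05 s, during which the arm holds its last target. There are 200 camera calls.

TASK

On the jig board, close up the three square oak pads into a straight, gapless row that starts at the side fence, then set the upright edging strip centred along the row's near edges and push with it so that all three pads bear flat against the sprung stop bar. Finish while still holding it there with a steady push of about 10 N (the bar about half-way in its 20 mm travel, never driven near its end), so that a colleague can pin the strip to the pads; do not let go, and leave everything else on the counter where it is.

Things in the scene. Friction and masses are not known exactly. Their poses are not given: they have to be found in the camera images.
- jig: waxed plywood board fixed to the counter, 350 x 470 mm, 12 mm thick. Origin on the counter's surface, board top at z = +12 mm; board from x = -200 to +150, y = -205 to +265 mm. x points away from the robot to the sprung stop, z up. At the back a fixed aluminium rail along y (front at x = +110 mm, 30 mm high) carries the stop. In a closed row the pad centres lie at y = -70, -10, +50 mm; strip centre y = -10 mm
- fence_face (a point): middle of the inner face of the fixed aluminium side fence on the jig (at x = +2.5, y = -100, z = +24 mm of the jig; axes parallel to the jig's). The face looks to +y; the fence is 125 mm long along x, 18 mm thick, 24 mm high. The first pad's side lies against it
- stop_bar (a joint): the sprung stop bar's travel in m: 0 at rest, grows as it is pushed back (+x of the jig) towards the fixed rail, end of travel 0.020. The spring takes 1 N per mm (10 N at 0.010) and pushes the bar back out; the gap behind the bar to the rail is 20 mm at rest and 10 mm half-way in
- stop_face (a point): middle of the front face of the sprung stop bar (aluminium, 200 mm long along y, 15 mm thick, 24 mm high), 8 mm above the board; moves with the bar; at rest at x = +75 mm, y = -10 mm of the jig; axes parallel to the jig's. The pads' far edges are pressed against this face
- pad_a_mid (a point): square oak pad, 60 x 60 mm, 16 mm thick, about 50 g, lying loose on the jig board, one of three alike (any order in the row will do). This point is its centre, half-way up (8 mm above the board); its x and y axes are parallel to its sides, z up
- pad_b_mid (a point): square oak pad, 60 x 60 mm, 16 mm thick, about 50 g, lying loose on the jig board, one of three alike (any order in the row will do). This point is its centre, half-way up (8 mm above the board); its x and y axes are parallel to its sides, z up
- pad_c_mid (a point): square oak pad, 60 x 60 mm, 16 mm thick, about 50 g, lying loose on the jig board, one of three alike (any order in the row will do). This point is its centre, half-way up (8 mm above the board); its x and y axes are parallel to its sides, z up
- strip_mid (a point): straight oak edging strip standing on edge on the robot's side of the jig board, 20 mm thick (its x), 150 mm long (its y), 42 mm high (z), about 100 g, loose. This point is its centre, half-way up (21 mm above the board). It stands 26 mm taller than the pads, so it can be gripped across its thickness above their height; forced down or pushed high up it leans and binds on the board
- screwdriver: screwdriver with a black handle, 180 mm long, lying on the left part of the jig board; bystander, origin under its middle
- glue_jar: small closed glue jar, 42 mm wide, 65 mm high, standing on the front left part of the jig board; bystander, origin at the centre of its underside
- screw_dish: shallow steel dish, 60 mm wide, 22 mm high, on the board to the right of the side fence; bystander, origin at the centre of its underside
- mug: white mug, 82 mm wide plus handle, 95 mm high, on the counter to the right; bystander, origin at the centre of its underside
- tumbler: steel drinking bottle with black cap, 70 mm wide, 190 mm high, on the counter to the left; bystander, origin at the centre of its underside
- offcut: short offcut of the strip, 20 x 70 x 42 mm, on the counter to the right, off the jig; bystander, not needed, origin at the centre of its underside
- coaster: round cork coaster, 96 mm wide, 12 mm thick, on the counter to the left; bystander, origin at the centre of its underside
Not all that is in view belongs to the job. Leave any purple look-alike of the part that bears strip_mid alone.

How it is judged (in metres and radians):
On the way:
1. the three pads lie flat in a closed row from the side fence ((y of pad_a_mid in the frame of jig between -0.073 and -0.062 m or y of pad_a_mid in the frame of jig between -0.013 and -0.002 m or y of pad_a_mid in the frame of jig between 0.047 and 0.058 m) and z of pad_a_mid in the frame of jig between 0.017 and 0.023 m and (y of pad_b_mid in the frame of jig between -0.073 and -0.062 m or y of pad_b_mid in the frame of jig between -0.013 and -0.002 m or y of pad_b_mid in the frame of jig between 0.047 and 0.058 m) and z of pad_b_mid in the frame of jig between 0.017 and 0.023 m and (y of pad_c_mid in the frame of jig between -0.073 and -0.062 m or y of pad_c_mid in the frame of jig between -0.013 and -0.002 m or y of pad_c_mid in the frame of jig between 0.047 and 0.058 m) and z of pad_c_mid in the frame of jig between 0.017 and 0.023 m), for 0.2 s.
At the end, for the whole second after the job is handed in: Pads flat in a closed row from the side fence (y within -3 to +8 mm), each within 3 mm of the stop bar; strip upright, square (0.06 rad), against the pads, centred within 15 mm; bar held still at 6 to 14 mm (6 to 14 N) by fingers on the strip, not on the bar (all of step 1 and x of pad_a_mid in the frame of stop_face between -0.033 and -0.027 m and x of pad_b_mid in the frame of stop_face between -0.033 and -0.027 m and x of pad_c_mid in the frame of stop_face between -0.033 and -0.027 m and x of strip_mid in the frame of stop_face between -0.075 and -0.066 m and y of strip_mid in the frame of jig between -0.025 and 0.005 m and z of strip_mid in the frame of jig between 0.03 and 0.037 m and angle between the y axis of strip_mid and the y axis of jig, either way round below 0.06 rad and angle between strip_mid's own z axis and vertical below 0.12 rad and value of joint stop_bar between 0.006 and 0.014 m and velocity of joint stop_bar between -0.005 and 0.005 m/s and contact force between the fingers and strip above 2 N and contact force between each of the arm, the fingers and stop_bar below 0.5 N); the arm keeps its last pose, push and grip.
It fails at once if the stop bar is driven near the end of its travel (over 18 mm) (value of joint stop_bar above 0.018 m).
It fails at once if a bystander is moved by more than 20 mm (distance of any of screwdriver, glue_jar, screw_dish, mug, tumbler, offcut, coaster from where it was at the start of the episode above 0.02 m).
It also fails if it takes over 67 s, if anything falls off the work surface, if the arm or the gripper's body presses on something with over 40 N, if the wrist force passes 120 N, or if a joint passes its speed limit or range.

## Working session

There is one attempt and no reset: what is moved stays moved. The work goes in short steps, Python scripts to look and compute and a tool call to move; the robot and the scene stay as the last step left them, time stands still between calls to the robot, and variables do not carry over. Pictures are saved under pics/ and viewed, about 8 in all and at most 12, crops included, and the job is handed in when it is done.

Besides the shell and the picture viewer there is one more tool, called after ">>>" in YAML: its name, and indented under it one key for each argument. jog_arm: Moves the arm, as the interface text tells. Its arguments: {"type":"object","properties":{"series":{"type":"array"}},"required":["series"]}

```bash
mkdir -p pics; cat > h.py <<'E'
from cell import *
import numpy as np, cv2
def cam(name):
    d=get_image(name); d['f']=d['img'].shape[0]/2/np.tan(np.radians(d['fovy'])/2); return d
def ray(d,uv):
    uv=np.asarray(uv,float).reshape(-1,1,2)
    K=np.array([[d['f'],0,d['cx']],[0,d['f'],d['cy']],[0,0,1]])
    p=cv2.undistortPoints(uv,K,np.array([d['k1'],0,0,0.]))[:,0]
    T=np.array(d['cam_to_world']); v=np.c_[p[:,0],-p[:,1],-np.ones(len(p))]@T[:3,:3].T
    return T[:3,3],v
def onplane(d,uv,z):
    o,v=ray(d,uv); return o+v*((z-o[2])/v[:,2])[:,None]
def cloud(d):
    h,w=d['range_z'].shape; g=np.stack(np.meshgrid(np.arange(w),np.arange(h)),-1).reshape(-1,2)
    o,v=ray(d,g); return (o+v*d['range_z'].reshape(-1,1)).reshape(h,w,3)
def save(d,n): cv2.imwrite(n,d['img'][:,:,::-1])
E
python3 - <<'E'
from h import *
for n in('top','side'):
    d=cam(n); save(d,f'pics/{n}0.png'); print(n,d['f'],d['cx'],d['cy'],d['k1'],np.round(d['cam_to_world'],3).tolist(),(d['range_z']>0).mean())
print(read_state())
E
```

```text
top 391.25566498147134 277.6981505167567 214.80601694803906 0.03157301509187204 [[-0.009, 0.992, -0.124, 373.055], [-1.0, -0.01, -0.008, 4.759], [-0.009, 0.124, 0.992, 1136.73], [0.0, 0.0, 0.0, 1.0]] 0.9957993197278912
side 444.5684811555902 276.7383558634208 209.6624993197764 -0.07916082463702523 [[-0.965, 0.187, -0.182, 309.944], [-0.26, -0.733, 0.629, 766.074], [-0.016, 0.654, 0.756, 971.579], [0.0, 0.0, 0.0, 1.0]] 0.9960714285714286
{'clock': 0.1, 'qpos': array([ 1.13118044,  0.62926099,  0.0384663 ,  1.51824897, -0.02697613,
        0.99632571, -0.0199808 ]), 'qd': array([-0.00041629, -0.00292383, -0.00023411, -0.00363446, -0.00077358,
       -0.00038277,  0.00069454]), 'tau': array([ 3.28978676e-03, -5.64529467e+01,  1.23064287e+00, -1.93970811e+01,
        1.12876471e-02,  5.47943346e-03,  6.18159493e-05]), 'eef_pos': array([ 237.18393547, -604.62649025,  255.48274612]), 'tool_rot': array([-1.54165613,  1.56907182,  1.9737676 ]), 'force': array([ 0.29261788,  1.27655069, -0.08005022]), 'torque': array([-0.04558172,  0.01629672, -0.04744173]), 'width': 85.57125152303078}
```

View pics/top0.png

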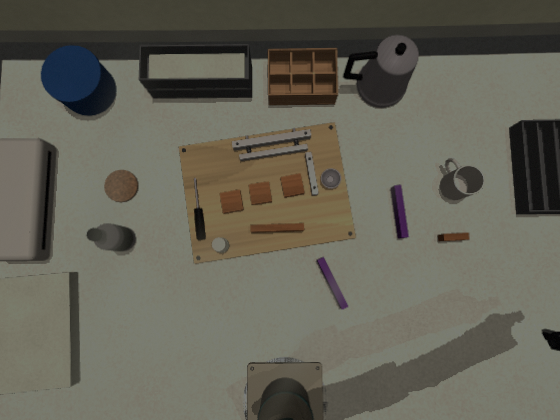

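View pics/side0.png

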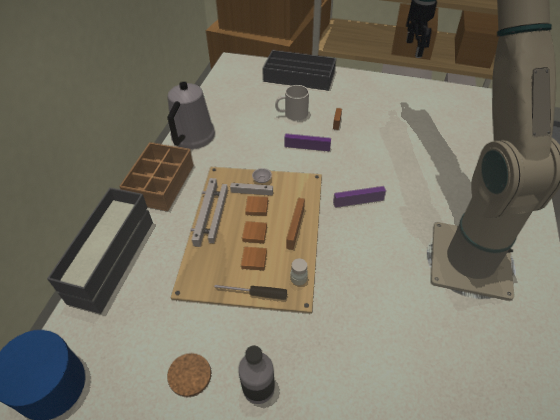

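Top view: the oak strip is at (277,228), with the pads at (231,201), (260,193) and (292,185). The fence is at (312,173) and the stop bar at (275,152). The purple bars at (332,283) and (400,211) are decoys, and (455,237) is the short offcut. The strip meant is the brown 150 mm one standing on the board.

```bash
cat >> h.py <<'E'
def rects(d,mask,z,amin=60):
    out=[]
    for c in cv2.findContours(mask.astype(np.uint8),cv2.RETR_EXTERNAL,cv2.CHAIN_APPROX_NONE)[0]:
        if cv2.contourArea(c)<amin: continue
        p=onplane(d,c[:,0],z)[:,:2].astype(np.float32)
        (cx,cy),(w,h),a=cv2.minAreaRect(p)
        out.append((cx,cy,w,h,a,c[:,0].mean(0)))
    return out
E
python3 - <<'E'
from h import *
for n in('top','side'):
    d=cam(n); hsv=cv2.cvtColor(d['img'],cv2.COLOR_RGB2HSV); P=cloud(d)
    box=(P[...,0]>350)&(P[...,0]<850)&(P[...,1]>-350)&(P[...,1]<350)
    H,S,V=hsv[...,0],hsv[...,1],hsv[...,2]
    px=(260,193) if n=='top' else (255,232)
    print(n,'pad hsv',hsv[px[1],px[0]],P[px[1],px[0]], 'board',hsv[px[1]+15,px[0]+8] if n=='top' else hsv[200,290])
    oak=box&(H<13)&(S>110)&(P[...,2]>12)&(P[...,2]<80)
    for z0,z1,z in((20,40,28),(46,66,54)):
        for r in rects(d,oak&(P[...,2]>z0)&(P[...,2]<z1),z,40): print(z,[np.round(x,1) for x in r])
    al=box&(S<70)&(P[...,2]>22)&(P[...,2]<60)
    for r in rects(d,al,36,40): print('al',[np.round(x,1) for x in r])
    wood=box&(S>60)&(P[...,2]>2)
    for r in rects(d,cv2.morphologyEx(wood.astype(np.uint8),cv2.MORPH_CLOSE,np.ones((9,9))),12,3000): print('board',[np.round(x,1) for x in r])
d=cam('top'); cv2.imwrite('pics/crop1.png',cv2.resize(d['img'][115:315,170:470,::-1],None,fx=2.6,fy=2.6,interpolation=cv2.INTER_CUBIC))
E
```

```text
top pad hsv [ 13 151 103] [574.29963533  63.93052212  32.2941901 ] board [ 19 106 120]
28 [np.float64(552.3), np.float64(147.2), np.float64(55.5), np.float64(56.7), np.float64(9.0), array([231.5, 201.2])]
28 [np.float64(575.4), np.float64(64.5), np.float64(57.5), np.float64(56.1), np.float64(9.8), array([261.6, 192. ])]
28 [np.float64(597.9), np.float64(-28.5), np.float64(58.1), np.float64(57.1), np.float64(9.8), array([291.9, 185.1])]
54 [np.float64(472.5), np.float64(14.6), np.float64(16.6), np.float64(141.8), np.float64(1.6), array([275.8, 227.5])]
al [np.float64(532.7), np.float64(240.9), np.float64(174.7), np.float64(21.6), np.float64(7.0), array([197.8, 209.9])]
al [np.float64(616.5), np.float64(-138.4), np.float64(54.3), np.float64(55.6), np.float64(88.7), array([330.5, 177.9])]
al [np.float64(630.5), np.float64(-83.5), np.float64(126.3), np.float64(19.2), np.float64(8.5), array([311.3, 173.2])]
al [np.float64(719.7), np.float64(29.2), np.float64(71.6), np.float64(230.8), np.float64(8.2), array([271.8, 143.8])]
al [np.float64(844.1), np.float64(-300.0), np.float64(28.6), np.fl
[... 519 characters left out ...]
.9), np.float64(-100.5), np.float64(39.9), np.float64(34.8), np.float64(10.2), array([339.5, 198.2])]
al [np.float64(629.6), np.float64(-76.1), np.float64(125.4), np.float64(33.0), np.float64(10.6), array([251.3, 187.6])]
al [np.float64(719.3), np.float64(32.9), np.float64(69.8), np.float64(245.3), np.float64(8.6), array([209.1, 210.7])]
al [np.float64(616.1), np.float64(-133.1), np.float64(54.1), np.float64(59.9), np.float64(15.6), array([261.4, 174.9])]
al [np.float64(845.5), np.float64(-292.3), np.float64(33.0), np.float64(99.3), np.float64(2.4), array([208.2, 130.8])]
board [np.float64(582.6), np.float64(53.7), np.float64(349.3), np.float64(474.7), np.float64(8.6), array([253.5, 240.1])]
```

View pics/crop1.png

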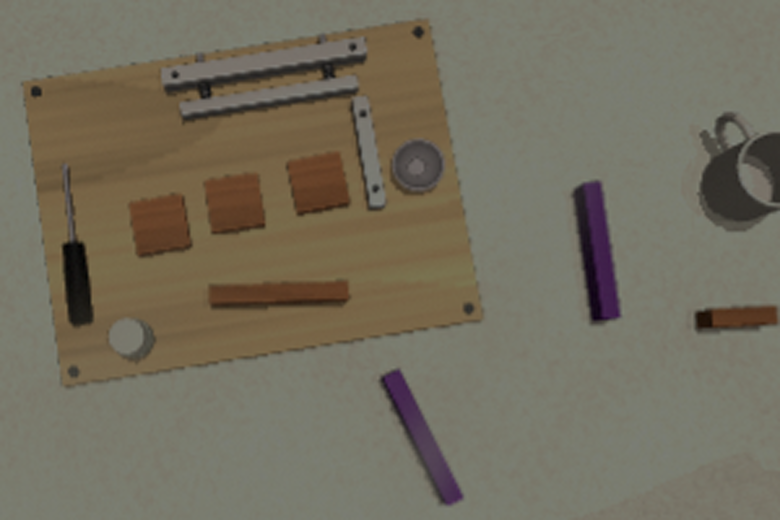

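```bash
cat >> h.py <<'E'
from scipy.spatial.transform import Rotation as Ro
O=np.array([612.1,23.0]); YAW=np.radians(8.5)
J=np.array([[np.cos(YAW),-np.sin(YAW)],[np.sin(YAW),np.cos(YAW)]])
def w2j(p): return (np.asarray(p)[...,:2]-O)@J
def j2w(p): return O+J@np.asarray(p,float)
def plan(jx,jy,z,yaw=8.5):
    "needed turn (rotvec deg, tool) and shift (tool axes now) to reach tool down, tool y along +-x rotated by yaw"
    s=read_state(); R=Ro.from_euler('xyz',s['tool_rot']); best=None
    for sg in(1,-1):
        a=np.radians(yaw); y=sg*np.array([np.cos(a),np.sin(a),0]); x=np.array([0,0,-1.]); 
        T=Ro.from_matrix(np.c_[x,y,np.cross(x,y)]); rv=np.degrees((R.inv()*T).as_rotvec())
        if best is None or np.linalg.norm(rv)<np.linalg.norm(best[0]): best=(rv,T)
    w=np.r_[j2w((jx,jy)),z]; dp=w-s['eef_pos']
    print('clock',round(s['clock'],2),'eef',np.round(s['eef_pos'],1),'jig',np.round(w2j(s['eef_pos']),1),'F',np.round(s['force'],1),'w',round(s['width'],1),'q7',s['qpos'][6])
    print('turn',np.round(best[0],1),'shift now',np.round(R.inv().apply(dp),1),'shift in final axes',np.round(best[1].inv().apply(dp),1),'\naxes\n',np.round(R.as_matrix(),2).tolist())
E
python3 -c "
from h import *
plan(-31,187,160)
print(w2j([[597.9,-28.5],[575.4,64.5],[552.3,147.2],[472.5,14.6],[425,186],[532.7,240.9]]))"
```

```text
clock 0.25 eef [ 237.3 -604.9  255.9] jig [-463.5 -565.6] F [ 0.3 -0.7  0.7] w 85.1 q7 -0.02000418735866712
turn [-77.1  -0.    0. ] shift now [  96.4 -636.8 -589.8] shift in final axes [  95.9  432.5 -752.6] 
axes
 [[-0.0, 0.37, -0.93], [0.0, -0.93, -0.37], [-1.0, -0.0, 0.0]]
[[ -21.65620993  -48.83542333]
 [ -30.16279162   46.46876372]
 [ -40.78521977  131.67477302]
 [-139.30821358   12.32646054]
 [-160.95193402  188.86472655]
 [ -46.32018887  227.24262387]]
```

>>> jog_arm:
  series:
    - [[-9.6,0,0],[0,0,0],0.5]
    - [[-9.6,0,0],[0,0,0],0.5]
    - [[-9.6,0,0],[0,0,0],0.5]
    - [[-9.6,0,0],[0,0,0],0.5]
    - [[-9.6,0,0],[0,0,0],0.5]
    - [[-9.6,0,0],[0,0,0],0.5]
    - [[-9.6,0,0],[0,0,0],0.5]
    - [[-9.9,0,0],[0,0,0],0.5]

```text
clock: 1.25
eef_pos: [237.2, -605.1, 256.1]
tool_rot: [-2.655, 1.57, 2.211]
force: [0.3, 0.5, 0.0]
width: 21.3
```

>>> jog_arm:
  series:
    - [[0,0,0],[6,27,-47],0.5]
    - [[0,0,0],[6,27,-47],0.5]
    - [[0,0,0],[6,27,-47],0.5]
    - [[0,0,0],[6,27,-47],0.5]
    - [[0,0,0],[6,27,-47],0.5]
    - [[0,0,0],[6,27,-47],0.5]
    - [[0,0,0],[6,27,-47],0.5]
    - [[0,0,0],[6,27,-47],0.5]

```text
clock: 2.25
eef_pos: [395.9, -199.9, 208.4]
tool_rot: [0.99, 1.57, -0.432]
force: [1.3, -0.1, -0.6]
width: 21.3
```

>>> jog_arm:
  series:
    - [[0,0,0],[6,27,-47],0.5]
    - [[0,0,0],[6,27,-47],0.5]
    - [[0,0,0],[6,27,-47],0.5]
    - [[0,0,0],[6,27,-47],0.5]
    - [[0,0,0],[6,27,-47],0.5]
    - [[0,0,0],[6,27,-47],0.5]
    - [[0,0,0],[6,27,-47],0.5]
    - [[0,0,0],[6,27,-47],0.5]

```text
clock: 3.25
eef_pos: [553.9, 204.1, 160.1]
tool_rot: [0.635, 1.57, -0.787]
force: [1.9, -0.1, 0.9]
width: 21.3
```

```bash
python3 -c "
from h import *
plan(-31,186,42)"
```

```text
clock 3.25 eef [553.9 204.1 160.1] jig [-30.8 187.7] F [ 1.9 -0.1  0.9] w 21.3 q7 -0.4841338567706355
turn [ 0.  0. -0.] shift now [118.1  -0.3   1.7] shift in final axes [118.1  -0.2   1.7] 
axes
 [[0.0, 0.99, 0.15], [-0.0, 0.15, -0.99], [-1.0, 0.0, 0.0]]
```

>>> jog_arm:
  series:
    - [[0,0,0],[30,0,0],0.5]
    - [[0,0,0],[30,0,0],0.5]
    - [[0,0,0],[30,0,0],0.5]
    - [[0,0,0],[15,0,0],0.5]
    - [[0,0,0],[8,0,0],0.5]
    - [[0,0,0],[5,0,0],0.5]
    - [[0,0,0],[0,0,0],0.5]

```text
clock: 4.12
eef_pos: [553.6, 202.7, 42.7]
tool_rot: [1.812, 1.57, 0.389]
force: [0.1, 0.1, 0.5]
width: 21.3
```

>>> jog_arm:
  series:
    - [[0,0,0],[0,0,7],0.5]
    - [[0,0,0],[0,0,7],0.5]
    - [[0,0,0],[0,0,7],0.5]
    - [[0,0,0],[0,0,7],0.5]
    - [[0,0,0],[0,0,7],0.5]
    - [[0,0,0],[0,0,7],0.5]
    - [[0,0,0],[0,0,7],0.5]
    - [[0,0,0],[0,0,7],0.5]

```text
clock: 5.12
eef_pos: [561.7, 146.8, 42.3]
tool_rot: [1.974, 1.571, 0.552]
force: [1.0, 0.3, 0.1]
width: 21.1
```

>>> jog_arm:
  series:
    - [[0,0,0],[0,0,5],0.5]
    - [[0,0,0],[0,0,5],0.5]
    - [[0,0,0],[0,0,5],0.5]
    - [[0,0,0],[0,0,5],0.5]
    - [[0,0,0],[0,0,4],0.5]
    - [[0,0,0],[0,0,4],0.5]
    - [[0,0,0],[0,0,2],0.5]

```text
clock: 6.0
eef_pos: [566.0, 117.2, 42.3]
tool_rot: [0.143, 1.571, -1.279]
force: [0.1, 0.4, 0.3]
width: 21.2
```

```bash
cat >> h.py <<'E'
def pads(zr=(20,40),z=28):
    d=cam('top'); hsv=cv2.cvtColor(d['img'],cv2.COLOR_RGB2HSV); P=cloud(d)
    m=(hsv[...,0]<16)&(hsv[...,1]>125)&(P[...,2]>zr[0])&(P[...,2]<zr[1])&(abs(w2j(P)).max(-1)<200)
    for r in rects(d,m,z,40): print('oak',z,np.round(w2j(r[:2]),1),'size',np.round(r[2:4]),'ang-jig',round(r[4]-8.5,1))
    return d
E
python3 -c "
from h import *
plan(-31,91,42); d=pads()
cv2.imwrite('pics/c2.png',cv2.resize(d['img'][120:270,170:370,::-1],None,fx=3,fy=3))"
```

```text
clock 6.0 eef [566.  117.2  42.3] jig [-31.6 100. ] F [0.1 0.4 0.3] w 21.2 q7 -0.4263645449543126
turn [ 0.  0. -0.] shift now [0.3 0.6 9. ] shift in final axes [0.3 0.6 9. ] 
axes
 [[0.0, 0.99, 0.15], [-0.0, 0.15, -0.99], [-1.0, 0.0, 0.0]]
oak 28 [-22.2 -66.2] size [61. 49.] ang-jig 0.3
```

View pics/c2.png

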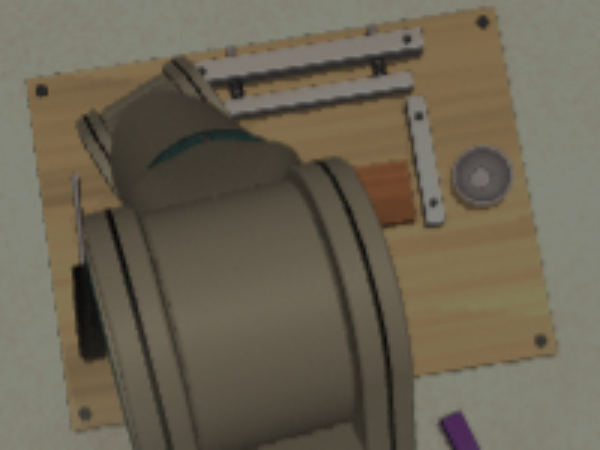

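>>> jog_arm:
  series:
    - [[0,0,0],[0,0,2],0.5]
    - [[0,0,0],[0,0,2],0.5]
    - [[0,0,0],[0,0,2],0.5]
    - [[0,0,0],[0,0,1],0.5]
    - [[0,0,0],[0,0,0],0.5]

```text
clock: 6.68
eef_pos: [567.1, 110.4, 42.3]
tool_rot: [-0.05, 1.571, -1.472]
force: [-0.3, -0.6, -0.0]
width: 21.7
```

>>> jog_arm:
  series:
    - [[0,0,0],[0,0,1],0.5]
    - [[0,0,0],[0,0,0],0.5]

```text
clock: 6.92
eef_pos: [567.2, 109.5, 42.3]
tool_rot: [-0.036, 1.571, -1.458]
force: [-0.4, 0.2, -0.5]
width: 21.2
```

>>> jog_arm:
  series:
    - [[0,0,0],[0,0,1],0.5]
    - [[0,0,0],[0,0,0],0.5]

```text
clock: 7.18
eef_pos: [567.3, 108.8, 42.3]
tool_rot: [2.699, 1.571, 1.277]
force: [-0.1, 0.4, 0.1]
width: 21.4
```

>>> jog_arm:
  series:
    - [[0,0,0],[0,0,1],0.5]
    - [[0,0,0],[0,0,0],0.5]

```text
clock: 7.42
eef_pos: [567.4, 108.7, 42.4]
tool_rot: [2.892, 1.569, 1.47]
force: [-0.6, 4.4, 0.5]
width: 21.4
```

>>> jog_arm:
  series:
    - [[0,0,0],[0,0,1],0.5]
    - [[0,0,0],[0,0,0],0.5]

```text
clock: 7.68
eef_pos: [567.4, 108.6, 42.4]
tool_rot: [2.928, 1.568, 1.507]
force: [-2.3, 6.3, -0.3]
width: 21.3
```

```bash
python3 -c "
from h import *
plan(-31,91,42); d=cam('side')
cv2.imwrite('pics/s2.png',cv2.resize(d['img'][150:310,170:340,::-1],None,fx=3.5,fy=3.5))"
```

```text
clock 7.67 eef [567.4 108.6  42.4] jig [-31.6  91.3] F [-2.3  6.3 -0.3] w 21.3 q7 -0.41142731075784283
turn [ 0.1 -0.1 -0. ] shift now [0.4 0.6 0.3] shift in final axes [0.4 0.6 0.3] 
axes
 [[0.0, 0.99, 0.15], [0.0, 0.15, -0.99], [-1.0, 0.0, -0.0]]
```

View pics/s2.png

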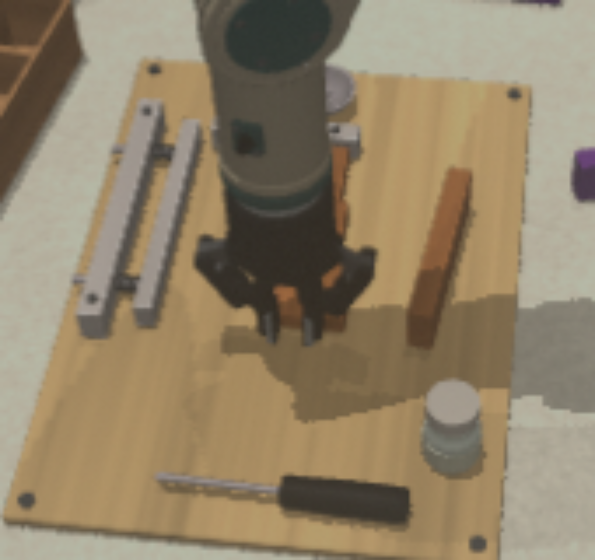

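Side view: the pads form a closed row under the gripper, against the fence. Force rose at exactly the expected closing position. Next I retreat and go above the strip.

>>> jog_arm:
  series:
    - [[0,0,0],[0,0,-3],0.5]
    - [[0,0,0],[0,0,-9],0.5]
    - [[0,0,0],[-40,0,0],0.5]
    - [[0,0,0],[-40,0,0],0]
    - [[3.5,0,0],[-10,-34,30],-0.2]
    - [[3.4,0,0],[0,-35,30],-0.2]
    - [[0,0,0],[0,-30,20],-0.2]
    - [[0,0,0],[0,0,0],-0.2]

```text
clock: 8.72
eef_pos: [472.3, 27.5, 132.4]
tool_rot: [-0.932, 1.567, -2.478]
force: [0.0, 0.7, -0.2]
width: 51.2
```

```bash
python3 -c "
from h import *
plan(-139.3,12.3,58,1.6); d=pads();d=pads((44,66),54); d=cam('side')
cv2.imwrite('pics/s3.png',cv2.resize(d['img'][150:310,170:340,::-1],None,fx=3.5,fy=3.5))"
```

```text
clock 8.72 eef [472.3  27.5 132.4] jig [-137.7   25.1] F [ 0.   0.7 -0.2] w 51.2 q7 -0.394206622075563
turn [-0.2  0.1  0.2] shift now [74.4  0.2 12.7] shift in final axes [74.4 -0.1 12.9] 
axes
 [[-0.0, 1.0, 0.03], [-0.0, 0.03, -1.0], [-1.0, -0.0, 0.0]]
oak 28 [-22.3 -64.3] size [61. 71.] ang-jig 0.5
```

View pics/s3.png

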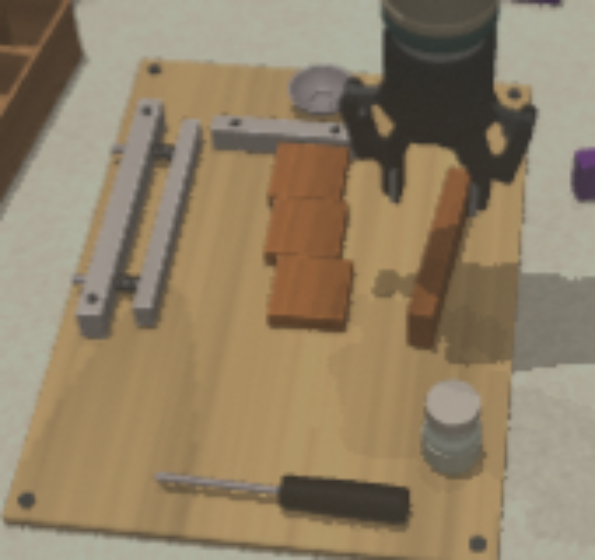

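The row is closed and flat; the pads are staggered a little in x, as expected. The open jaws are over the strip, so I descend and grip it.

>>> jog_arm:
  series:
    - [[0,0,0],[10,0,12.8],-0.2]
    - [[0,0,0],[25,0,0],-0.2]
    - [[0,0,0],[20,0,0],-0.2]
    - [[0,0,0],[12,0,0],-0.2]
    - [[0,0,0],[7.4,0,0],-0.2]
    - [[0,0,0],[0,0,0],-0.2]

```text
clock: 9.62
eef_pos: [475.3, 17.2, 57.6]
tool_rot: [-1.405, 1.57, -2.948]
force: [-1.5, 0.5, -0.0]
width: 51.3
```

>>> jog_arm:
  series:
    - [[0,0,0],[0,0,0],0.2]
    - [[0,0,0],[0,0,0],0.4]
    - [[0,0,0],[0,0,0],0.6]
    - [[0,0,0],[0,0,0],1]
    - [[0,0,0],[0,0,0],1]
    - [[0,0,0],[0,0,0],1]

```text
clock: 10.38
eef_pos: [475.8, 17.2, 58.6]
tool_rot: [1.5, 1.57, -0.043]
force: [-0.5, 0.2, 5.5]
width: 18.6
```

```bash
python3 -c "
from h import *
plan(-139.3,12.3,58,1.6); d=cam('side')
cv2.imwrite('pics/s4.png',cv2.resize(d['img'][150:310,170:340,::-1],None,fx=3.5,fy=3.5))"
```

```text
clock 10.38 eef [475.8  17.2  58.6] jig [-135.7   14.4] F [-0.5  0.2  5.5] w 18.6 q7 -0.4308712279287388
turn [ 0.   0.  -0.1] shift now [ 0.6 -3.3  2.5] shift in final axes [ 0.6 -3.3  2.5] 
axes
 [[0.0, 1.0, 0.03], [-0.0, 0.03, -1.0], [-1.0, 0.0, 0.0]]
```

View pics/s4.png

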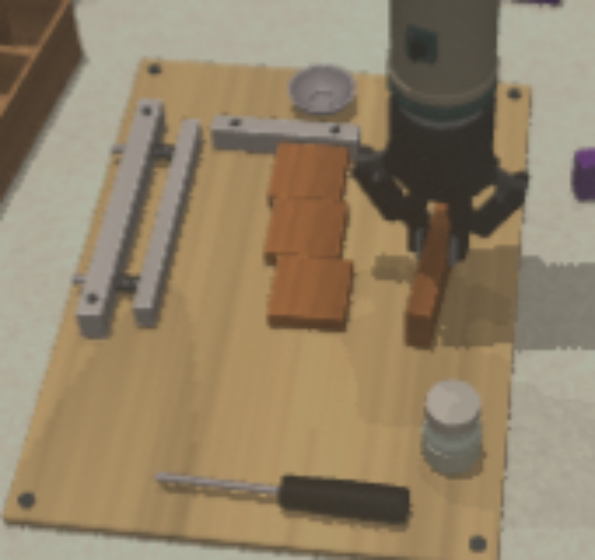

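>>> jog_arm:
  series:
    - [[0,0,0],[-3,0,0],1]
    - [[0,0,0],[-3,0,0],1]
    - [[-2.3,0,0],[0,0,5],1]
    - [[-2.3,0,0],[0,0,6],1]
    - [[-2.3,0,0],[0,0,6],1]
    - [[0,0,0],[0,10,4],1]
    - [[0,0,0],[0,15,0],1]
    - [[0,0,0],[0,0,0],1]

```text
clock: 11.42
eef_pos: [503.8, 0.2, 64.0]
tool_rot: [1.756, 1.568, 0.333]
force: [-0.2, -0.5, -0.2]
width: 18.7
```

```bash
python3 -c "
from h import *
plan(-110,-8,62,8.5)
d=cam('side'); hsv=cv2.cvtColor(d['img'],cv2.COLOR_RGB2HSV); P=cloud(d)
j=w2j(P); oak=(hsv[...,0]<17)&(hsv[...,1]>125)&(P[...,2]>30)&(P[...,2]<75)&(abs(j[...,0]+110)<40)&(abs(j[...,1]+10)<100)
q=np.c_[j[oak],P[oak][:,2]]
print(len(q)); 
for y in range(-90,80,15):
    s=q[abs(q[:,1]-y)<7.5]
    if len(s): print(y,len(s),'z95',np.round(np.percentile(s[:,2],95),1),'x of top',np.round(np.percentile(s[s[:,2]>np.percentile(s[:,2],95)-4][:,0],[5,50,95]),1))
print('y range',np.percentile(q[:,1],[1,99]))
cv2.imwrite('pics/s5.png',cv2.resize(d['img'][150:310,170:340,::-1],None,fx=3.5,fy=3.5))"
```

```text
clock 11.43 eef [5.038e+02 2.000e-01 6.400e+01] jig [-110.4   -6.5] F [-0.2 -0.5 -0.2] w 18.7 q7 -0.3107314421067747
turn [-0.  -0.  -0.2] shift now [2.  0.4 1.5] shift in final axes [2.  0.4 1.5] 
axes
 [[0.0, 0.99, 0.15], [0.0, 0.15, -0.99], [-1.0, 0.0, -0.0]]
228
-45 5 z95 62.0 x of top [-111.  -107.4 -103.8]
-30 21 z95 63.5 x of top [-113.7 -108.6 -101.3]
-15 22 z95 62.7 x of top [-116.4 -110.8 -103.1]
0 20 z95 62.0 x of top [-115.8 -111.5 -104.5]
15 28 z95 61.8 x of top [-119.1 -110.2 -103.9]
30 30 z95 61.8 x of top [-118.9 -111.7 -103.1]
45 33 z95 63.0 x of top [-118.2 -110.7 -102. ]
60 40 z95 62.8 x of top [-119.2 -113.8 -105.5]
75 29 z95 60.7 x of top [-114.5 -108.1 -102.4]
y range [-39.53164599  71.93769893]
```

View pics/s5.png

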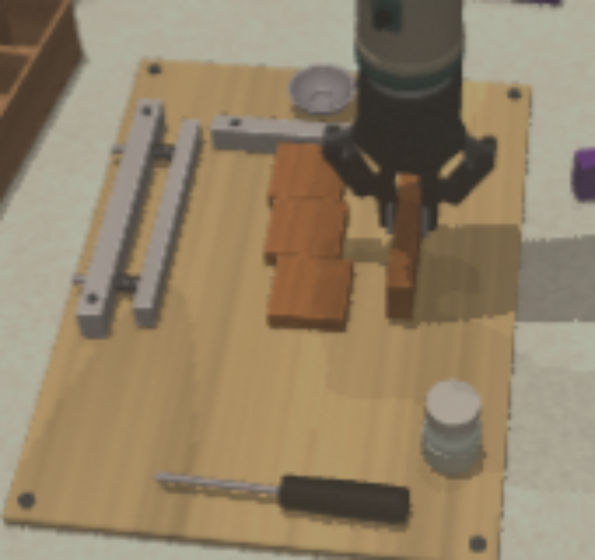

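The strip is held upright and square, about 5 mm above the board. I lower it to just above the board, then push towards the stop.

>>> jog_arm:
  series:
    - [[0,0,0],[2,0,2.5],1]
    - [[0,0,0],[1.5,0,0],1]
    - [[0,0,0],[1,0,0],1]
    - [[0,0,0],[0,0,0],1]

```text
clock: 11.98
eef_pos: [502.1, -2.4, 59.3]
tool_rot: [-1.545, 1.571, -2.967]
force: [-0.3, 0.7, -1.7]
width: 18.7
```

>>> jog_arm:
  series:
    - [[0,0,0],[0,7,0],1]
    - [[0,0,0],[0,7,0],1]
    - [[0,0,0],[0,7,0],1]
    - [[0,0,0],[0,7,0],1]
    - [[0,0,0],[0,6,0],1]
    - [[0,0,0],[0,6,0],1]
    - [[0,0,0],[0,6,0],1]
    - [[0,0,0],[0,6,0],1]

```text
clock: 12.98
eef_pos: [553.8, 5.3, 59.4]
tool_rot: [-1.534, 1.57, -2.956]
force: [-0.7, 0.0, -1.0]
width: 18.6
```

>>> jog_arm:
  series:
    - [[0,0,0],[0,6,0],1]
    - [[0,0,0],[0,6,0],1]
    - [[0,0,0],[0,6,0],1]
    - [[0,0,0],[0,6,0],1]
    - [[0,0,0],[0,6,0],1]
    - [[0,0,0],[0,5,0],1]
    - [[0,0,0],[0,4,0],1]
    - [[0,0,0],[0,3,0],1]

```text
clock: 13.98
eef_pos: [595.4, 11.5, 59.4]
tool_rot: [-1.639, 1.571, -3.061]
force: [-0.8, 0.4, -1.2]
width: 18.8
```

```bash
python3 -c "
from h import *
plan(5,-8.5,59.2,8.5)
d=cam('side')
cv2.imwrite('pics/s6.png',cv2.resize(d['img'][150:310,170:340,::-1],None,fx=3.5,fy=3.5))"
```

```text
clock 13.97 eef [595.4  11.5  59.4] jig [-18.2  -8.9] F [-0.8  0.4 -1.2] w 18.8 q7 -0.26111780568904186
turn [ 0. -0.  0.] shift now [ 0.2 23.2 -0.4] shift in final axes [ 0.2 23.2 -0.4] 
axes
 [[-0.0, 0.99, 0.15], [-0.0, 0.15, -0.99], [-1.0, -0.0, -0.0]]
```

View pics/s6.png

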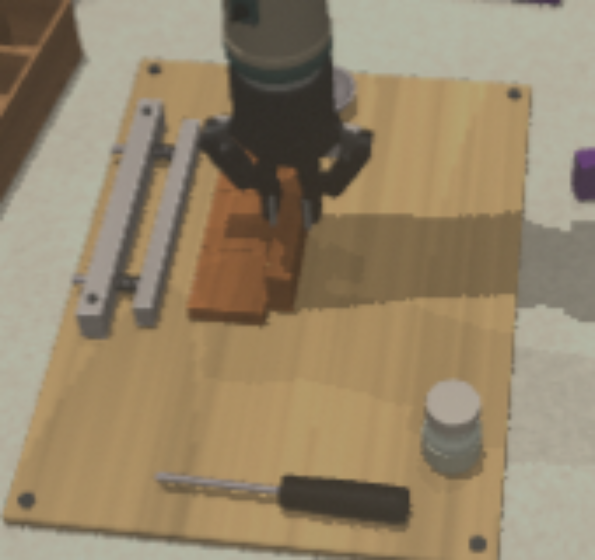

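All three pads lie in a row against the strip, approaching the bar. I advance slowly and watch the force.

>>> jog_arm:
  series:
    - [[0,0,0],[0,4,0],1]
    - [[0,0,0],[0,4,0],1]
    - [[0,0,0],[0,4,0],1]
    - [[0,0,0],[0,4,0],1]
    - [[0,0,0],[0,3,0],1]
    - [[0,0,0],[0,2,0],1]
    - [[0,0,0],[0,0,0],1]

```text
clock: 14.9
eef_pos: [616.3, 14.7, 59.5]
tool_rot: [1.676, 1.57, 0.254]
force: [0.5, -0.8, -0.2]
width: 19.1
```

>>> jog_arm:
  series:
    - [[0,0,0],[0,2,0],1]
    - [[0,0,0],[0,2,0],1]
    - [[0,0,0],[0,0,0],1]
    - [[0,0,0],[0,0,0],1]

```text
clock: 15.4
eef_pos: [620.0, 15.2, 59.4]
tool_rot: [1.608, 1.571, 0.186]
force: [0.2, -0.3, -0.7]
width: 18.9
```

>>> jog_arm:
  series:
    - [[0,0,0],[0,2,0],1]
    - [[0,0,0],[0,1,0],1]
    - [[0,0,0],[0,0,0],1]
    - [[0,0,0],[0,0,0],1]

```text
clock: 15.9
eef_pos: [622.3, 15.5, 59.1]
tool_rot: [-1.511, 1.569, -2.934]
force: [-2.9, -0.6, -0.8]
width: 19.0
```

```bash
cat > bar.py <<'E'
from h import *
plan(15,-8.5,59.2,8.5); print('F jig',np.round(read_state()['force'][:2]@J,1))
d=cam('side'); save(d,'pics/last.png'); P=cloud(d); hsv=cv2.cvtColor(d['img'],cv2.COLOR_RGB2HSV); j=w2j(P)
al=(hsv[...,1]<70)&(P[...,2]>26)&(P[...,2]<50)&(j[...,0]>50)&(j[...,0]<150)&(abs(j[...,1]-60)<30)
print('al x hist',np.histogram(j[al][:,0],np.arange(60,150,5)))
E
python3 bar.py
```

```text
clock 15.9 eef [622.3  15.5  59.1] jig [ 8.9 -9. ] F [-2.9 -0.6 -0.8] w 19.0 q7 -0.24648496197519582
turn [0.  0.  0.1] shift now [-0.1  6.1 -0.5] shift in final axes [-0.1  6.1 -0.5] 
axes
 [[-0.0, 0.99, 0.15], [-0.0, 0.15, -0.99], [-1.0, -0.0, 0.0]]
F jig [-2.9 -0.2]
al x hist (array([ 0,  0,  0, 14, 37, 27, 27,  4,  7,  7, 54, 32, 31, 32,  5,  4,  5]), array([ 60,  65,  70,  75,  80,  85,  90,  95, 100, 105, 110, 115, 120,
       125, 130, 135, 140, 145]))
```

>>> jog_arm:
  series:
    - [[0,0,0],[0,1.5,0],1]
    - [[0,0,0],[0,1.5,0],1]
    - [[0,0,0],[0,0,0],1]
    - [[0,0,0],[0,0,0],1]

```text
clock: 16.45
eef_pos: [624.9, 15.9, 59.2]
tool_rot: [-1.495, 1.568, -2.917]
force: [-6.2, -0.4, 0.3]
width: 19.0
```

>>> jog_arm:
  series:
    - [[0,0,0],[0,1.5,0],1]
    - [[0,0,0],[0,1.5,0],1]
    - [[0,0,0],[0,0,0],1]
    - [[0,0,0],[0,0,0],1]

```text
clock: 16.95
eef_pos: [626.7, 16.1, 58.9]
tool_rot: [-1.503, 1.566, -2.925]
force: [-8.5, -0.3, 0.4]
width: 18.8
```

```bash
python3 bar.py; python3 -c "
import cv2; i=cv2.imread('pics/last.png'); cv2.imwrite('pics/s7.png',cv2.resize(i[160:275,185:305],None,fx=5,fy=5,interpolation=cv2.INTER_CUBIC))"
```

```text
clock 16.95 eef [626.7  16.1  58.9] jig [13.4 -9. ] F [-8.5 -0.3  0.4] w 18.8 q7 -0.2432251259307366
turn [0.  0.  0.3] shift now [-0.3  1.6 -0.5] shift in final axes [-0.3  1.6 -0.5] 
axes
 [[-0.0, 0.99, 0.15], [-0.0, 0.15, -0.99], [-1.0, -0.0, 0.0]]
F jig [-8.5  1. ]
al x hist (array([ 0,  0,  0,  0, 20, 34, 31, 25,  4, 10, 54, 27, 31, 36,  4,  3,  5]), array([ 60,  65,  70,  75,  80,  85,  90,  95, 100, 105, 110, 115, 120,
       125, 130, 135, 140, 145]))
```

View pics/s7.png

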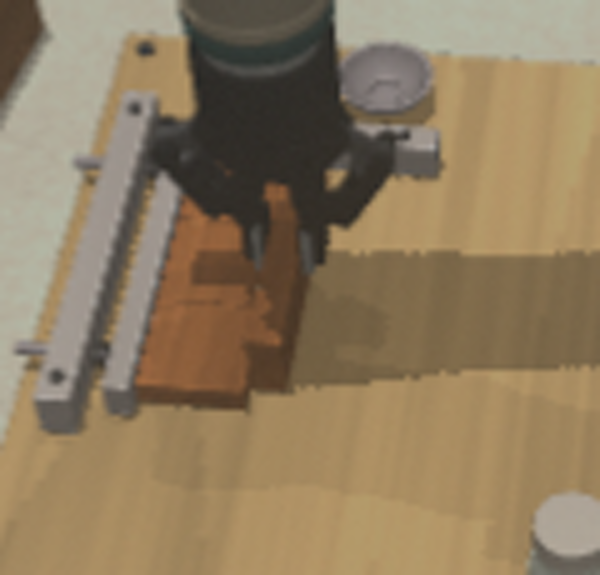

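>>> jog_arm:
  series:
    - [[0,0,0],[0,1.5,0],1]
    - [[0,0,0],[0,0,0],1]
    - [[0,0,0],[0,0,0],1]
    - [[0,0,0],[0,0,0],1]

```text
clock: 17.5
eef_pos: [627.5, 16.2, 58.8]
tool_rot: [-1.499, 1.565, -2.921]
force: [-9.0, -0.2, 0.9]
width: 19.0
```

>>> jog_arm:
  series:
    - [[0,0,0],[0,0,0],1]
    - [[0,0,0],[0,0,0],1]
    - [[0,0,0],[0,0,0],1]
    - [[0,0,0],[0,0,0],1]

```text
clock: 18.0
eef_pos: [627.5, 16.2, 58.8]
tool_rot: [-1.504, 1.565, -2.927]
force: [-8.6, -1.4, 1.8]
width: 19.1
```

```bash
cat >> bar.py <<'E'
oak=(hsv[...,0]<17)&(hsv[...,1]>125)&(j[...,0]>-10)&(j[...,0]<95)&(abs(j[...,1])<110)
for a,b in((46,62),(24,36)):
    m=oak&(P[...,2]>a)&(P[...,2]<b); q=j[m]; print('oak z',a,b,'y max',np.percentile(q[:,1],[90,97,99.5]).round(1),'z',np.median(P[m][:,2]).round(1))
    for y in range(-90,91,20):
        s=q[abs(q[:,1]-y)<10]
        if len(s)>8: print(y,len(s),'x',np.percentile(s[:,0],[5,50,95]).round(1))
for y in range(-100,91,20):
    m=(hsv[...,1]<70)&(P[...,2]>30)&(P[...,2]<45)&(abs(j[...,1]-y)<10)&(j[...,0]>70)&(j[...,0]<106)
    if m.sum()>8: print('bar',y,np.percentile(j[m][:,0],[5,50,95]).round(1))
E
python3 bar.py
```

```text
clock 18.0 eef [627.5  16.2  58.8] jig [14.3 -9. ] F [-8.6 -1.4  1.8] w 19.1 q7 -0.24241348070287846
turn [0.  0.  0.4] shift now [-0.4  0.7 -0.5] shift in final axes [-0.4  0.7 -0.5] 
axes
 [[-0.01, 0.99, 0.15], [-0.0, 0.15, -0.99], [-1.0, -0.01, 0.0]]
F jig [-8.7 -0.2]
al x hist (array([ 0,  0,  0,  0, 16, 35, 30, 27,  6,  6, 54, 30, 31, 31,  8,  4,  5]), array([ 60,  65,  70,  75,  80,  85,  90,  95, 100, 105, 110, 115, 120,
       125, 130, 135, 140, 145]))
oak z 46 62 y max [62.8 66.8 68.4] z 54.1
-30 16 x [13.6 19.7 23.8]
-10 23 x [ 9.5 15.7 21.6]
10 35 x [ 6.2 13.6 19.9]
30 38 x [ 4.9 12.5 21.9]
50 44 x [ 5.2 14.9 23.1]
70 29 x [ 5.2 13.8 23.2]
oak z 24 36 y max [74.  80.1 82.1] z 28.2
-50 13 x [31.6 72.3 81. ]
-30 65 x [48.  65.1 80.1]
-10 81 x [40.  61.8 81.1]
10 106 x [33.3 55.  79.8]
30 107 x [33.  56.6 79.5]
50 107 x [32.2 55.3 79.6]
70 151 x [13.6 51.  80.1]
90 22 x [32.  52.4 67.4]
bar -60 [86.7 94.4 98.1]
bar -40 [84.4 92.1 98.7]
bar -20 [84.6 90.4 97.5]
bar 0 [84.6 91.2 98.6]
bar 20 [85.4 91.9 98.3]
bar 40 [84.7 91.  98.5]
bar 60 [ 84.7  91.7 102.9]
bar 80 [84.4 90.5 97.7]
```

```bash
python3 -c "
from h import *
print(finish_job()); s=read_state(); print(s['clock'],s['force'],s['width'])"
```

```text
the job is handed in; nothing more can be done
None
the job is handed in; nothing more can be done
```

I handed the job in at 18.0 s of the 67 s. The gripper is still holding the strip, pushing the three pads against the stop bar with about 9 N. `finish_job()` gives no verdict, so this rests on my own last checks.

**What I did:** I pushed the pads against the side fence with half-open fingers until the force rose to about 6 N. Then I gripped the oak strip across its thickness, squared it, set it along the row and pushed it towards the bar in small steps. The purple look-alikes were left alone, and I saw no bystander moved, though I did not measure them.

**Last checks:**

| Check | Measured | Wanted |
|---|---|---|
| Push on the bar | 8.6–9.0 N, steady over the last 0.5 s | 6–14 N |
| Bar travel | about 9–10 mm | 6–14 mm |
| Bar straight along the row | front face at x ≈ 84.5 mm over most of its length | parallel to the row |
| Row end | y ≈ 80–82 mm | 80 mm nominal |
| Pad tops | z ≈ 28 mm | 28 mm |
| Strip top | z ≈ 54 mm | 54 mm |
| Strip centre | y ≈ -8 mm | -25 to +5 mm |

**Less certain:**
- **Grip width:** it read 19 mm on the 20 mm strip, probably a small error in the reading.
- **Right-hand pad:** the arm hid most of the pad by the fence in the last picture. That it bears on the bar is inferred from the part I could see and from the bar being straight.

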